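# Open the child-resistant waste jar and lay its cap in the tray

### The arm

A 6-joint arm with a two-finger parallel gripper is mounted at the origin on a cart in front of the work surface, level with it; the furniture and walls round the work are solid. World frame = base frame: x ahead of the robot, y to its left, z up, the work surface at z = 0. Lengths are in m, angles in rad, forces in N, time in s.
With the tool pointing down it reaches from about 0.275 to 0.875 m from the base axis. Payload 12.5 kg.
Tool frame: the origin (TCP) lies on the centre line of the jaws, within the pads' length; the fingertips stand r.finger_overhang ahead of it and the grasp point (between the pads) lies 3 mm ahead of it (r.finger_overhang is the distance from the TCP to the fingertips, in m); z points along the fingers, y is the line along which they close (so a half turn about z gives the same grasp; the last joint's range is limited). The gripper opens to 85 mm and grips with 20 to 120 N. Pads are 22 mm wide; open, the fingers measure 114 mm over their backs; the gripper's body (76 mm by 85 mm) begins 54 mm behind the grasp point. The pads swing forward as they close: fully open they stand 13 mm farther back than shut.
Start: joints at [-1.26, 0.351, 1.652, -0, 1.139, -0.085], TCP at [0.212, -0.507, 0.253] pointing down, gripper open.
Joint ranges: [-2.75, 2.75], [-0.79, 2.1], [0.01, 2.65], [-1.57, 4.71], [0.07, 3.14], [-2.87, 2.87]. Speed limits (rad/s): [2.22, 2.22, 2.79, 3.14, 3.14, 3.14].

### API

Orientations are given as a unit quaternion [x, y, z, w].
In Python, from cell import r, optics gives the robot as it stands. The module is installed in compiled form; this text tells all that it offers. Calls block until the motion is done:
- r.move_to(position, orientation): joint-space move of the TCP to a pose.
- r.move_linear(position, rot=None, vel=0.15): straight line of the TCP; rot=None keeps the orientation; vel is the mean speed in m/s.
- r.set_joints(angles): joint-space move.
- r.set_gripper(opening, squeeze=None): opening from 0.0 (shut) to 1.0 (fully open); squeeze is the grip in N (None keeps the last); returns when the fingers have stopped.
- r.sleep(seconds).
- r.inverse_kinematics(position, orientation): joint angles nearest the present ones, or None.
- optics.get_image(name): name is "scene" or "top"; returns a dict with "pixels" (420x560x3 uint8, red, green, blue), "depth" (420x560 float32, m along the optical axis (not along the pixel's ray), 0 where there is no reading), "fx", "fy", "cx", "cy" (pixels), "camera_from_world" (4x4, takes a point from world to camera coordinates). Camera axes: x right, y down, z forward; pixel columns grow to the right and rows downward; lengths in m; the calibration is good to about 2 mm. A picture is of the moment at which its call begins.
A pose or a line that the arm cannot do raises r.PlanningError and nothing moves.
- r.hand_in(): hands the job in; it is judged then, once.
Readings, each from a call of its own:
- r.current_t(): time.
- r.current_q(): joint angles.
- r.current_qvel(): joint speeds.
- r.current_effort(): joint torques, N m.
- r.current_tool_pos(): TCP position.
- r.current_ee_rot(): TCP orientation.
- r.current_contact_force(): force on the tool from outside, world axes, zero at the start.
- r.current_torque(): the same for the moment, N m.
- r.current_opening(): opening from 0.0 (shut) to 1.0 (fully open).
- r.current_finger_force(): force on a finger pad.
Only numpy, scipy, OpenCV 4.12 (cv2) and the standard library are available. Lean on these libraries where they do the work, as an engineer would, in place of code of your own. Each camera call takes 0.05 s, during which the arm holds its last target. There are 200 camera calls.

### The job

Open the waste jar. Its cap is child-resistant: press it firmly all the way down and keep it pressed while you turn it counter-clockwise (seen from above) as far as it goes, then lift the cap off, lay it flat in the shallow steel tray with its grip bar up, and let go of it without dropping it. Leave the things that stand around undisturbed.

Things in the scene. Friction and masses are not known exactly. Their poses are not given: they have to be found in the camera images.
- jar: White wide-mouthed plastic jar, fixed to the bench in a round grey holder 124 mm wide and 20 mm high; jar body 98 mm wide, neck 58 mm wide, neck rim 125 mm above the bench. Origin: centre of the underside, on the bench; z up. The neck carries four hooks that hold the cap's four lugs.
- cap_bar (a point): Centre of the grip bar that stands on the flat top of the cap: bar 64 mm long along this point's x, 14 mm thick (y), 26 mm tall (z), reaching 13 mm above and below the point. The flat top, 12.5 mm below the point, is free on both sides of the bar, so fingers can straddle the bar and press on it. The skirt's underside is 44.5 mm below the point. Locked, the point is 154.5 mm above the bench.
- cap: The cap: grey, round, ribbed skirt, 84 mm wide, loose (about 90 g), four lugs inside; at the start locked on the jar. Origin: centre of the underside of its skirt; x along the grip bar, z up. Turning alone only hits notches after 2.5 degrees. A spring holds it up with 6 N; pressed 9 mm down (10.5 N) it clears the notches, and it bottoms at 12 mm (12 N).
- tray: Shallow square steel tray, loose (0.8 kg), 160 x 160 mm outside, 16 mm high, walls and floor 3 mm. Origin: centre of its underside, on the bench; x and y along its sides.
- bottle_100: Bystander: small glass bottle with a screw cap, 56 mm wide, 103 mm high; origin at the centre of its underside.
- tip_box: Bystander: pipette tip box, 90 x 118 mm, 78 mm high; origin at the centre of its underside.
- tape: Bystander: roll of tape lying flat, 60 mm wide, 19 mm high; origin at the centre of its underside.
- jar_rim (a point): Centre of the jar's neck rim, 125 mm above the bench, axes of the jar. Cap held pressed 10 to 12 mm turns counter-clockwise from above about this axis: from 27 degrees on its lugs are free, at 53 degrees is a hard stop. Let up there, it springs to about 4 mm above its locked height and lifts straight off; it is clear of the neck 15 mm above its locked height.
Mind the look-alikes: they are no part of the job. Leave any blue look-alike of the cap alone.

How it is judged:
By the outcome, as a careful person would: the job done as asked, in the order asked, and still so for the second after the job is handed in, with the robot touching nothing.
It also fails if it takes over 54 s, if anything falls off the work surface, if the arm or the gripper's body presses on something with over 40 N, if the wrist force passes 120 N, or if a joint passes its speed limit or range.

## Working session

There is one attempt and no reset: what is moved stays moved. The work goes in short steps, each a Python script; the robot and the scene stay as the last script left them, time stands still between calls to the robot, and variables do not carry over. Pictures are saved under pics/ and viewed, at most 10 in all, crops included, and the job is handed in when it is done.

```bash
mkdir -p pics; cat > h.py <<'E'
import numpy as np, cv2
from cell import r, optics
def grab(n):
    im=optics.get_image(n); return im
def save(im,f,crop=None,s=1):
    p=im["pixels"][...,::-1]
    if crop: a,b,c,d=crop; p=p[b:d,a:c]
    if s!=1: p=cv2.resize(p,None,fx=s,fy=s,interpolation=cv2.INTER_CUBIC)
    cv2.imwrite('pics/'+f,p)
def cloud(im):
    d=im["depth"]; v,u=np.indices(d.shape)
    P=np.stack([(u-im["cx"])/im["fx"]*d,(v-im["cy"])/im["fy"]*d,d],-1)
    T=np.linalg.inv(im["camera_from_world"])
    W=P@T[:3,:3].T+T[:3,3]; W[d==0]=np.nan; return W
E
python3 - <<'E'
from h import *
for n in("scene","top"):
    im=grab(n); save(im,n+'0.png'); np.savez('/tmp/'+n,**im)
    print(n,im["fx"],np.linalg.inv(im["camera_from_world"]).round(3).tolist())
print(r.current_t(),r.finger_overhang,r.current_ee_rot())
E
```

```text
scene 454.0978994524731 [[-0.834, -0.261, 0.486, 0.027], [-0.552, 0.405, -0.729, 0.808], [-0.006, -0.876, -0.482, 0.684], [0.0, 0.0, 0.0, 1.0]]
top 478.0235457320278 [[0.038, -0.978, 0.206, 0.35], [-0.999, -0.036, 0.013, -0.052], [-0.005, -0.206, -0.978, 1.379], [0.0, 0.0, 0.0, 1.0]]
0.1 0.022 [ 9.80482706e-01  1.96604594e-01 -6.74073764e-05 -5.40428397e-04]
```

View pics/top0.png

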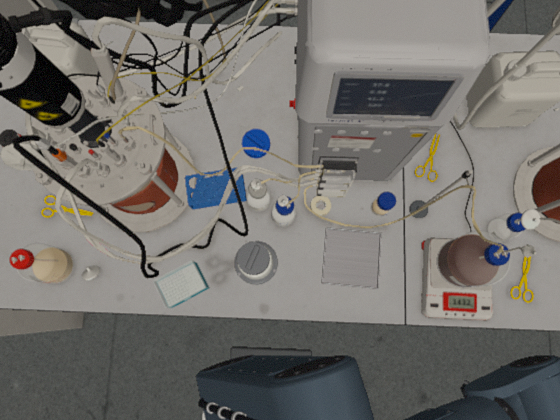

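View pics/scene0.png

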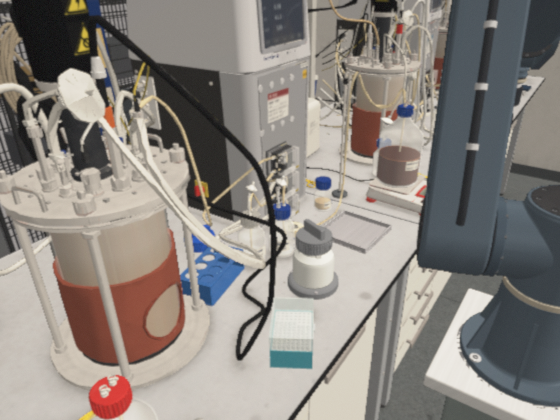

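The top view shows a grey cap with a grip bar at about (256,260). A blue disc look-alike sits at (256,143). The tray is at (351,257), the tip box at (180,284), and the tape and bottle are at (320,205) and (384,203). The grey cap on the white jar in its holder fits the description, which the scene view confirms at (315,235). I'll enlarge it and measure.

```bash
python3 - <<'E'
from h import *
im=dict(np.load('/tmp/top.npz')); W=cloud(im)
save(im,'crop.png',(150,170,430,320),2.8)
Z=W[...,2]
sub=np.zeros(Z.shape,bool); sub[225:300,220:295]=1
def rect(m,n):
    P=W[m][:,:3]; c=cv2.minAreaRect(P[:,:2].astype(np.float32)); print(n,m.sum(),P.mean(0).round(4),np.median(P[:,2]).round(4),c)
rect(sub&(Z>.158)&(Z<.18),'bar'); rect(sub&(Z>.135)&(Z<.15),'captop')
P=W[sub&(Z>.135)&(Z<.15)]; print('enclosing',cv2.minEnclosingCircle(P[:,:2].astype(np.float32)))
s=np.zeros(Z.shape,bool); s[215:300,310:395]=1
rect(s&(Z>.009)&(Z<.03),'tray rim')
rect(s&(Z>.0)&(Z<.007),'low')
s[:]=0; s[255:310,145:215]=1; rect(s&(Z>.065)&(Z<.09),'tipbox')
# obstacle map: max height in 4cm cells near workspace
xs=np.arange(.2,.8,.04); ys=np.arange(-.3,.3,.04)
im2=dict(np.load('/tmp/scene.npz')); A=np.vstack([W.reshape(-1,3),cloud(im2).reshape(-1,3)]); A=A[~np.isnan(A[:,0])]
print('y',ys.round(2)*100)
for x in xs[::-1]:
    print(round(x,2),[int(100*np.max(A[(abs(A[:,0]-x)<.02)&(abs(A[:,1]-y)<.02),2],initial=-.01)) for y in ys])
E
```

```text
bar 145 [0.4709 0.0341 0.1662] 0.1663 ((0.47088032960891724, 0.03459513932466507), (0.014301606453955173, 0.06313366442918777), 69.2127914428711)
captop 692 [0.4727 0.0349 0.1419] 0.1419 ((0.4894156754016876, 0.03071225807070732), (0.08355403691530228, 0.12010316550731659), 79.43040466308594)
enclosing ((0.4915657639503479, 0.04502956569194794), 0.06495528668165207)
tray rim 487 [ 0.529  -0.2407  0.0159] 0.0158 ((0.5043986439704895, -0.25271961092948914), (0.23687811195850372, 0.21798701584339142), 4.8736042976379395)
low 3620 [ 0.4958 -0.2393  0.0028] 0.0025 ((0.4987911283969879, -0.24346674978733063), (0.2437991201877594, 0.24641935527324677), 1.6312534809112549)
tipbox 1390 [0.3998 0.2356 0.0776] 0.0776 ((0.41506466269493103, 0.24434268474578857), (0.11722491681575775, 0.1181061789393425), 30.372478485107422)
y [-30. -26. -22. -18. -14. -10.  -6.  -2.   2.   6.  10.  14.  18.  22.
  26.]
0.8 [69, 69, 69, 69, 69, 69, 68, 0, 6, 6, 3, 39, 47, 29, 55]
0.76 [69, 69, 69, 69, 69, 69, 68, 18, 18, 15, 20, 21, 49, 51, 48]
0.72 [68, 68, 67, 68, 68, 68, 61, 21, 19, 8, 20, 20, 5, 54, 54]
0.68 [10, 0, 23, 24, 24, 26, 25, 17, 21, 14, 18, 20, 39, 46, 54]
0.64 [10, 0, 0, 2, 2, 19, 21, 21, 23, 21, 17, 11, 6, 36, 40]
0.6 [6, 2, 2, 2, 2, 0, 23, 22, 6, 16, 16, 13, 1, 5, 38]
0.56 [2, 2, 2, 2, 0, 0, 8, 8, 0, 15, 9, 14, 14, 0, 0]
0.52 [2, 0, 1, 1, 2, 0, 0, 8, 16, 14, 9, 12, 16, 16, 45]
0.48 [1, 0, 0, 1, 2, 0, 0, 14, 17, 16, 8, 0, 16, 19, 46]
0.44 [2, 0, 0, 1, 2, 0, 0, 14, 16, 17, 8, 0, 8, 8, 39]
0.4 [2, 2, 1, 2, 1, 0, 0, 0, 2, 2, 0, 0, 8, 8, 32]
0.36 [0, 0, 0, 0, 1, 0, 0, 0, 0, 0, 0, 0, 8, 8, 8]
0.32 [0, 0, 0, 0, 0, 0, 0, 0, 0, 0, 0, 0, 0, 0, 7]
0.28 [-1, -1, -1, -1, 77, 78, 77, -1, -1, -1, -1, -1, -1, -1, -1]
0.24 [-1, -1, -1, 74, 77, 78, 77, 74, 64, 54, 31, -1, -1, -1, -1]
0.2 [65, 65, 61, 74, 75, -1, 77, 72, 65, 53, 43, 32, -1, -1, -1]
```

View pics/crop.png

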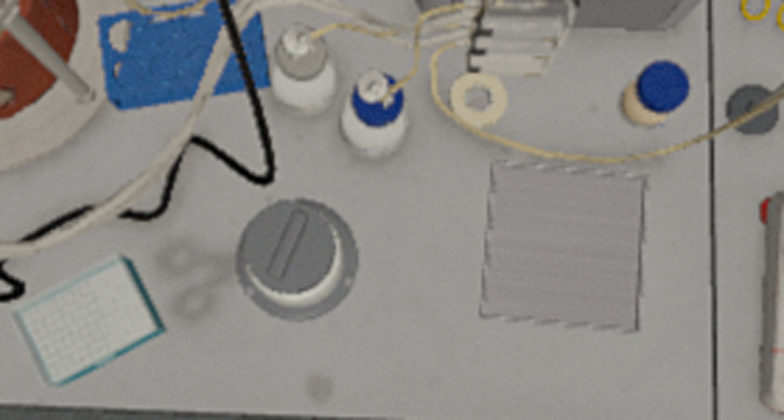

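The grey cap is confirmed in the crop: the bar runs from (298,212) to (272,275) on a ribbed grey cap at crop (290,247), and its 63 x 14 mm bar at z=0.166 matches the sizes given. The tray corners are near crop (492,162), (648,176), (639,330) and (481,317). Next I'll cross-check the bar in the second view, locate the tray, and check joint ranges.

```bash
cat >> h.py <<'E'
from scipy.spatial.transform import Rotation as Ro
def ray(im,uv,z):
    T=np.linalg.inv(im["camera_from_world"]); uv=np.array(uv,float)
    d=np.c_[(uv-[im["cx"],im["cy"]])/[im["fx"],im["fy"]],np.ones(len(uv))]@T[:3,:3].T
    return T[:3,3]+d*((z-T[2,3])/d[:,2:])
def down(phi): # closing line (tool y) at heading phi
    y=np.array([np.cos(phi),np.sin(phi),0]); z=np.array([0,0,-1.]); return Ro.from_matrix(np.c_[np.cross(y,z),y,z]).as_quat()
E
python3 - <<'E'
from h import *
im=dict(np.load('/tmp/top.npz')); s=dict(np.load('/tmp/scene.npz'))
W=cloud(s); m=(W[...,2]>.16)&(W[...,2]<.175)&(np.hypot(W[...,0]-.47,W[...,1]-.035)<.045)
print('scene bar',m.sum(),cv2.minAreaRect(W[m][:,:2].astype(np.float32)),W[m].mean(0))
c=np.array([(492,162),(648,176),(639,330),(481,317)])/2.8+[150,170]
P=ray(im,c,.016); print(P.round(3).tolist(),P.mean(0),np.linalg.norm(P-np.roll(P,1,0),axis=1))
W=cloud(im); Z=W[...,2]; m=(Z>.136)&(Z<.147)&(np.hypot(W[...,0]-.47,W[...,1]-.035)<.046)
print('captop',cv2.minEnclosingCircle(W[m][:,:2].astype(np.float32)))
for k in (0,180):
  for d in (0,30,58):
    ph=np.radians(69.2+k+d)
    for z in(.30,.16): print(k,d,z,np.round(q,2) if (q:=r.inverse_kinematics([.471,.0345,z],down(ph))) is not None else None)
  print(np.round(r.inverse_kinematics([.5,-.24,.06],down(ph)),2))
E
```

```text
scene bar 135 ((0.4707622826099396, 0.035058945417404175), (0.015562175773084164, 0.06419460475444794), 70.71095275878906) [0.46873604 0.03789016 0.165837  ]
[[0.576, -0.163, 0.016], [0.568, -0.323, 0.016], [0.411, -0.314, 0.016], [0.418, -0.155, 0.016]] [ 0.49323101 -0.23887794  0.016     ] [0.15837832 0.16053436 0.15677824 0.1587166 ]
captop ((0.4708222448825836, 0.03445993363857269), 0.042549122124910355)
0 0 0.3 [-0.03  0.16  1.78 -0.    1.2  -1.23]
0 0 0.16 [-0.03  0.34  1.94 -0.    0.86 -1.23]
0 30 0.3 [-0.03  0.16  1.78 -0.    1.2  -1.76]
0 30 0.16 [-0.03  0.34  1.94 -0.    0.86 -1.76]
0 58 0.3 [-0.03  0.16  1.78 -0.    1.2  -2.25]
0 58 0.16 [-0.03  0.34  1.94 -0.    0.86 -2.25]
[-0.53  0.63  1.77 -0.    0.74 -2.75]
180 0 0.3 [-0.03  0.16  1.78 -0.    1.2   1.91]
180 0 0.16 [-0.03  0.34  1.94 -0.    0.86  1.91]
180 30 0.3 [-0.03  0.16  1.78 -0.    1.2   1.38]
180 30 0.16 [-0.03  0.34  1.94 -0.    0.86  1.38]
180 58 0.3 [-0.03  0.16  1.78 -0.    1.2   0.9 ]
180 58 0.16 [-0.03  0.34  1.94 -0.    0.86  0.9 ]
[-0.53  0.63  1.77 -0.    0.74  0.39]
```

Both views agree: bar at (0.471, 0.035), cap circle radius 42.5 mm, tray sides about 158 mm. Now I'll approach and grip the bar.

```bash
python3 - <<'E'
from h import *
q=down(np.radians(250)); C=[.4708,.0346]
r.move_to([*C,.29],q); r.set_gripper(.5,80)
r.move_linear([*C,.20],vel=.15); f0=r.current_contact_force(); print('f0',f0)
r.move_linear([*C,.168],vel=.08); print(r.current_contact_force())
r.set_gripper(0,80)
print(r.current_opening(),r.current_finger_force(),r.current_contact_force(),r.current_torque(),r.current_tool_pos(),r.current_t())
save(grab("scene"),'grip.png',(220,150,420,300),3)
E
```

```text
f0 [0.59504936 0.28032384 0.84831836]
[-0.28688624  0.23711577  0.30284281]
0.1443256729905264 80.93832850456238 [-1.31407392 -0.43337179  5.26161893] [-0.19604929  0.25489668 -0.05475454] [0.47107233 0.03453974 0.16854177] 4.425
```

View pics/grip.png

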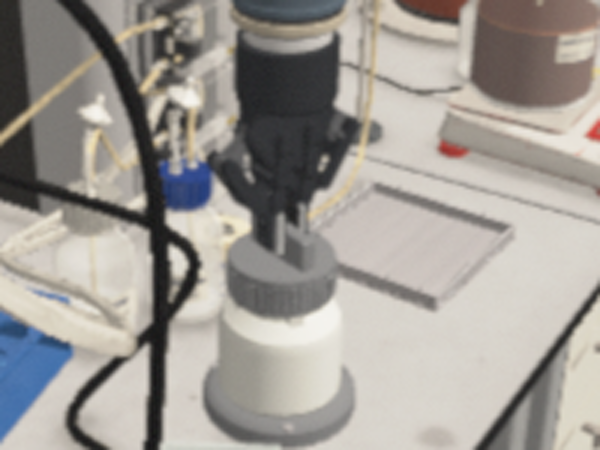

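The picture shows the fingers closed around the bar at (290,245). Opening is 12 mm, which fits. Now I'll press down by force.

```bash
python3 - <<'E'
from h import *
p=np.array(r.current_tool_pos()); z0=p[2]; p[:2]=[.4708,.0346]
for i in range(12):
    p[2]=z0-.002-.0015*i; r.move_linear(p,vel=.04); f=r.current_contact_force()
    print(round(p[2],4),np.round(r.current_tool_pos()[2],4),np.round(f,1))
    if f[2]>28: break
print(r.current_t(),np.round(r.current_torque(),2),r.current_opening())
E
```

```text
0.1665 0.167 [-1.2 -1.5  6.4]
0.165 0.1655 [-2.  -0.7  6.6]
0.1635 0.1641 [-2.7 -1.2  7.8]
0.162 0.1626 [-1.5 -0.   8.4]
0.1605 0.1611 [-2.2 -1.   8.2]
0.159 0.1597 [-2.1 -0.4  9.5]
0.1575 0.1582 [-2.6 -0.9  9.7]
0.156 0.1568 [-2.7 -0.6 11. ]
0.1545 0.1567 [-10.9  -1.3  31.3]
6.725 [-0.22  1.95 -0.09] 0.1441065338823562
```

It bottomed after 12 mm, as specified. Now I'll turn it counter-clockwise while pressed.

```bash
python3 - <<'E'
from h import *
p=[.4708,.0346,.1552]
r.move_linear(p,vel=.03)
for d in list(range(4,53,4))+[53,54.5,56]:
    r.move_to(p,down(np.radians(250+d))); f=r.current_contact_force(); t=r.current_torque()
    y=Ro.from_quat(r.current_ee_rot()).as_matrix()[:,1]
    print(d,round(np.degrees(np.arctan2(y[1],y[0]))%360-250,1),np.round(f,1),np.round(t,2),np.round(r.current_tool_pos()[2],4),round(r.current_t(),2))
    if np.linalg.norm(f)>60 or abs(t[2])>3.0: break
E
```

```text
4 4.0 [-4.2 -0.7 18.8] [-0.08  0.79  0.01] 0.1567 7.22
8 8.0 [-2.4 -0.8 17.6] [-0.07  0.64  0.08] 0.1567 7.47
12 12.0 [-4.2 -0.3 18.1] [-0.08  0.63  0.07] 0.1567 7.72
16 16.0 [-3.9 -0.8 18.4] [-0.21  0.76  0.08] 0.1567 7.97
20 20.0 [-4.  -1.6 17.8] [-0.24  0.71  0.12] 0.1567 8.22
24 24.0 [-2.9 -1.5 17.4] [-0.16  0.58  0.08] 0.1567 8.47
28 28.0 [-4.1 -1.8 18.9] [-0.16  0.87  0.02] 0.1567 8.72
32 32.0 [-5.1 -1.7 18.7] [-0.14  0.94  0.02] 0.1567 8.97
36 36.0 [-3.8 -0.5 18.3] [-0.2   0.82  0.16] 0.1567 9.22
40 40.0 [-3.4 -1.1 17.4] [-0.11  0.63  0.05] 0.1567 9.47
44 44.0 [-5.1 -2.5 19.6] [-0.29  0.85  0.08] 0.1567 9.72
48 48.0 [-4.  -1.8 19.1] [-0.3   0.89  0.07] 0.1567 9.97
52 52.0 [-4.7 -3.9 18.9] [-0.52  0.95 -0.21] 0.1567 10.22
53 53.0 [-6.5 -3.8 19.9] [-0.64  1.09 -0.52] 0.1567 10.47
54.5 54.4 [-7.1 -5.9 21.8] [-0.82  1.18 -1.07] 0.1567 10.72
56 55.8 [-7.7 -5.4 22.6] [-0.94  1.23 -1.62] 0.1568 10.97
```

The hard stop was reached, with torque rising from about 52°. Now I'll ease back slightly, let up, lift, and look.

```bash
python3 - <<'E'
from h import *
r.move_to([.4708,.0346,.1552],down(np.radians(302.5)))
print(np.round(r.current_torque(),2))
for z in(.163,.172,.178,.185,.20):
    r.move_linear([.4708,.0346,z],vel=.05); print(z,np.round(r.current_contact_force(),1),r.current_opening())
r.move_linear([.4708,.0346,.26],vel=.12); r.sleep(.3)
print(np.round(r.current_contact_force(),1),r.current_finger_force(),r.current_t())
save(grab("scene"),'lift.png',(220,130,420,280),3)
E
```

```text
[-0.73  1.09 -0.33]
0.163 [-3.2 -3.5 11.7] 0.14164016860748777
0.172 [-2.9 -6.3  8. ] 0.14529388897979537
0.178 [-0.8 -4.9  4.6] 0.14401208268869975
0.185 [-0.1 -0.9 -0.6] 0.14070302262552145
0.2 [-1.   0.2 -1.1] 0.14222772943788792
[ 0.1  0.5 -0.2] 80.38146615028381 13.825
```

View pics/lift.png

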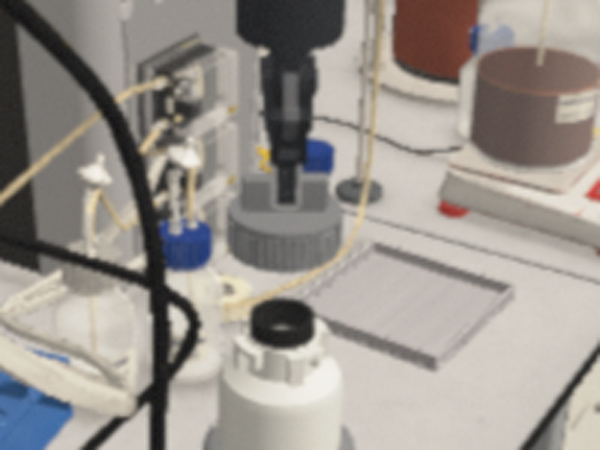

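The cap is off, level in the gripper at (285,225), and the neck is open. Now I'll carry it over the tray.

```bash
python3 - <<'E'
from h import *
T=[.493,-.239]
r.move_linear([*T,.26],vel=.15); r.move_linear([*T,.08],vel=.12); r.sleep(.3)
f0=np.array(r.current_contact_force()); print(f0)
z=.066
r.move_linear([*T,z],vel=.05)
for i in range(14):
    f=np.array(r.current_contact_force())-f0; print(round(z,4),np.round(f,1))
    if f[2]>3.5: break
    z-=.0007; r.move_linear([*T,z],vel=.02); r.sleep(.05)
print(r.current_t()); save(grab("scene"),'place.png',(220,130,420,280),3)
E
```

```text
[-0.00094637 -0.01424741 -0.28501125]
0.066 [ 0.6 -0.1 -0.4]
0.0653 [ 0.7  0.2 -0.6]
0.0646 [-0.7  0.1 -0.7]
0.0639 [ 0.2  0.3 -0.9]
0.0632 [-0.5  0.8  0.2]
0.0625 [ 0.8  0.2 -0.6]
0.0618 [-0.2 -0.   1. ]
0.0611 [-2.4  0.9  9.8]
20.3417
```

View pics/place.png

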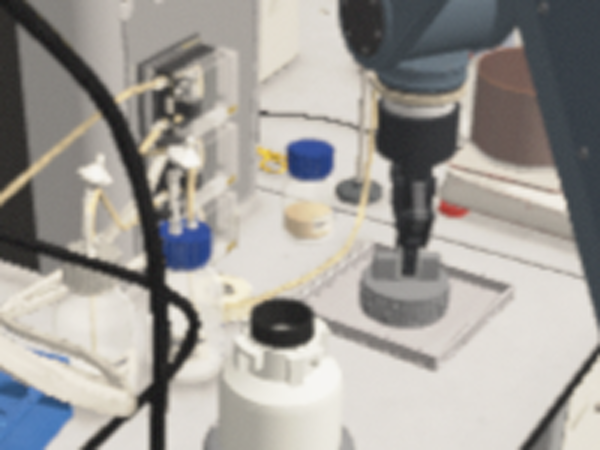

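The cap rests flat on the tray floor at (405,290), with contact at the predicted height. Now I'll release and retreat.

```bash
python3 - <<'E'
from h import *
T=[.493,-.239]
r.move_linear([*T,.0616],vel=.02); r.set_gripper(.45,20); print(r.current_opening(),r.current_contact_force())
r.move_linear([*T,.12],vel=.06); r.move_linear([*T,.25],vel=.15)
r.move_to([.212,-.507,.253],[.9805,.1966,0,0]); r.sleep(.5)
im=grab("top"); save(im,'end.png',(150,170,430,320),2.8); W=cloud(im); print(r.current_t(),r.current_contact_force())
D=np.hypot(W[...,0]-T[0],W[...,1]-T[1])
for a,b in((.055,.07),(.03,.045)):
    m=(D<.06)&(W[...,2]>a)&(W[...,2]<b); print(m.sum(),W[m].mean(0),W[m][:,2].std(),cv2.minAreaRect(W[m][:,:2].astype(np.float32)))
E
```

```text
0.4476169527693288 [-0.01897751  0.87173888 -0.84595187]
25.1417 [ 0.01973246 -0.1610884  -0.22117477]
115 [ 0.49339619 -0.23722389  0.05954344] 0.0024863996936895683 ((0.4931319057941437, -0.2375977635383606), (0.06237895414233208, 0.01429300382733345), 31.64285659790039)
538 [ 0.4919414  -0.2366128   0.03515722] 0.0025506675090253817 ((0.4926714301109314, -0.23828138411045074), (0.08196913450956345, 0.08306504786014557), 28.26215934753418)
```

View pics/end.png

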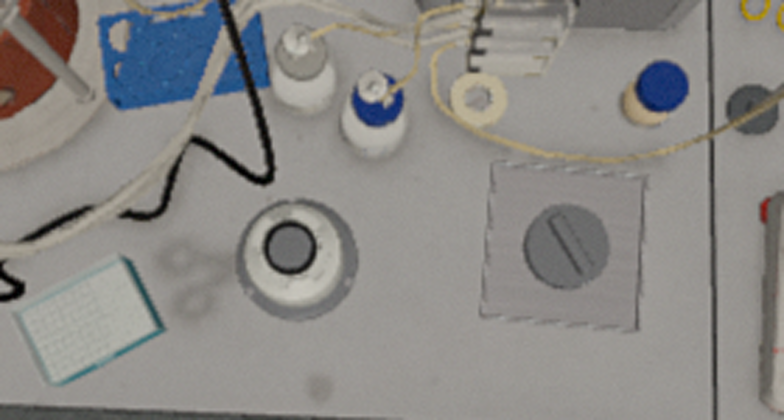

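The cap lies flat, bar up, in the middle of the tray at (566,246). The jar is open at (290,247), and the other things haven't moved.

```bash
python3 -c "
from cell import r
print(r.hand_in())"
```

```text
the job is handed in; nothing more can be done
None
```

The jar is open and its cap lies flat, grip bar up, in the middle of the steel tray; nothing else moved, and I handed the job in at about 25 s of the 54 s limit.

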